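Latch the end cap of the inclined counting chamber

ROBOT

A 7-joint arm with a two-finger parallel gripper is mounted at the origin on the work surface. World frame = base frame: x ahead of the robot, y to its left, z up, the work surface at z = 0. Lengths are in m, angles in degrees, forces in N, time in s.
With the tool pointing down it reaches from about 0.425 to 1.025 m from the base axis. Payload 3.6 kg.
Tool frame: the origin (TCP) lies between the finger pads; the fingertips stand 22 mm ahead of it and the grasp point (between the pads) lies 3 mm ahead of it; z points along the fingers, y is the direction in which the jaws open and shut (so a half turn about z gives the same grasp; the last joint's range is limited). The gripper opens to 85 mm and grips with 20 to 120 N. Pads are 22 mm wide; open, the fingers measure 114 mm over their backs; the gripper's body (76 mm by 85 mm) begins 54 mm behind the grasp point. The pads swing forward as they close: fully open they stand 13 mm farther back than shut.
Start: joints at [-71.992, 33.873, 2.773, 92.16, -1.908, 54.013, -1.931], TCP at [0.288, 0.666, 0.253] pointing down, gripper open.
Joint ranges: [-153.93, 153.93], [-27.13, 128.08], [-72.61, 78.16], [10.71, 143.7], [-87.88, 267.88], [4.46, 118.87], [-176.78, 176.78]. Speed limits (degrees/s): [147.25, 147.25, 180, 180, 180, 180, 180].

INTERFACE

Orientations are given as [roll, pitch, yaw] about the fixed x, y, z axes, in that order (R = Rz(yaw) Ry(pitch) Rx(roll)).
In Python, from plant import r gives the robot as it stands. Calls block until the motion is done:
- r.move_pose(position, orientation): joint-space move of the TCP to a pose.
- r.line_to(position, orientation=None, max_speed=0.15, contact_N=None): straight line of the TCP; orientation=None keeps the orientation; max_speed is the mean speed in m/s. With contact_N (N) it stops when the force on the tool has changed by that much, and returns True; else False.
- r.goto_joints(angles): joint-space move.
- r.gripper_to(opening, effort=None): finger opening in m; effort is the grip in N (None keeps the last); returns when the fingers have stopped.
- r.sleep(seconds).
- r.solve_ik(position, orientation): joint angles nearest the present ones, or None.
- r.sense(): the state.
- r.read_camera(name): name is "scene" or "top"; returns the picture (384x512x3 uint8, red, green, blue); there is no depth.
- r.calibration(name): a dict with "intrinsics" (3x3 intrinsics, pixels), "R" (3x3) and "t" (3): a world point X has camera coordinates R X + t. Camera axes: x right, y down, z forward; pixel columns grow to the right and rows downward; lengths in m; the calibration is good to about 2 mm. A picture is of the moment at which its call begins. calibration takes no time and is no camera call.
A pose or a line that the arm cannot do raises r.MotionError and nothing moves.
- r.finish_job(): hands the job in, once; it reports no verdict.
Trained networks look in the newest picture that a camera, given by its name, has taken for a name from the list of things; names that differ only in an ending like _2 or _b are one class to them, and where a whole thing is asked for, a point or a joint stands for the part that bears it (a point fixed in the world has none). Each returns a list of dicts, best first, with "confidence" (0 to 1); they miss things now and then, are a little off and sometimes report something else, mostly with a low value. They report only what shows in the picture. A call takes as long as a camera call.
- r.look_for(camera, name): "at" ([column, row] in pixels, amid what is visible of it).
- r.cut_out(camera, name): "region" (384x512 bool, what is visible of it) and "at" ([column, row] in pixels, amid what is visible of it).
The state is a dict: "time": time; "joints": joint angles; "dq": joint speeds; "joint_torque": joint torques, N m; "tool_pos": TCP position; "tool_rot": TCP orientation; "ft_force": force on the tool from outside, world axes, zero at the start; "ft_torque": the same for the moment, N m; "width": finger opening in m.
Only numpy, scipy, OpenCV 4.12 (cv2) and the standard library are available. Lean on these libraries where they do the work, as an engineer would, in place of code of your own. Each camera call takes 0.05 s, during which the arm holds its last target. There are 200 camera calls.

TASK

The end cap of the inclined blue counting chamber is still pushed off its gasket: hook the draw latch's wire loop over the keeper on the cap, then push the latch lever back past its toggle point until it lies fully home along the chamber and holds the cap drawn in. Let go and leave the other things on the bench where they stand.

Things in the scene. Friction and masses are not known exactly. Their poses are not given: they have to be found in the camera images.
- chamber: Fixed blue steel barrel, 96 mm across, about 200 mm long with its cap, inclined in a white cradle on a 240 x 150 mm base. Origin: centre of the base's underside; x level from the low end to the capped high end, y left, z up. The barrel rises 28 degrees towards +x: 'up-slope' means (cos28, 0, sin28), 'normal' (-sin28, 0, cos28) in this frame.
- rib (a point): Point on the flat top of the blue rib, 22 mm wide, that runs along the barrel's top and over the cap; this point is 16 mm under the lever pivot along the normal. The round barrel starts 12 mm under the rib's top and falls away at both sides, so fingertips can pass down beside the rib.
- bail (a point): Middle of the fixed round steel carrying bail, 14 mm thick, 176 mm long along y, that crosses above the cap: 136 mm up-slope and 52 mm along the normal from the lever pivot. A hand pointing straight down at the loop's end would hit it; one leaning back along the normal passes.
- lever_pivot (a point): Fixed point: the axis (along chamber y) of the latch lever. The lever is a steel strip 6 mm thick, 13 mm wide, 24 mm wide from 48 to 78 mm from the pivot. The loop's pin sits on the line from pivot to lever end, 18 mm from the pivot.
- lever (a joint): Latch lever angle a (rad), stop at 1.95. It points (184 degrees - a) round from up-slope, 90 being along the normal: 0 = home, lying down-slope along the barrel; grows as it swings up and over towards the cap. Stiff (0.06 N m), stays where left. Hooked, it runs taut below about 1.2, needs 2 to 4 N near its end, most near 0.9, toggles at about 0.2 and is then pulled home.
- lever_end (a point): Middle of the lever's free end, 78 mm from the lever pivot.
- loop (a joint): Angle of the wire loop about its pin, relative to the lever (rad): 0 when latched, grows as its end lifts off the rib. Its elevation over the up-slope direction is (loop - lever - 0.10). Stiff (0.025 N m), stays where left.
- loop_bar (a point): Middle of the loop's end bar (along chamber y), 95 mm from the loop's pin. The loop is a U of 5 mm round steel wire: two side wires, 30 mm apart between centres (35 mm over all), and this bar joining them.
- loop_grip (a point): Point midway between the two side wires, 18 mm back from the end bar: a place to grip the loop across its 35 mm width, fingers closing along chamber y.
- keeper (a point): On the cap, 5 mm above the rib's top: where the bar's centre sits when hooked; its x is up-slope, z normal. The keeper is a steel hook 18 mm wide between the side wires: a post with its face 2.5 mm down-slope of this point, and a lip 6.5 to 10.5 mm above it reaching 3.5 mm up-slope past it. The bar goes down up-slope of the lip, then back under it against the post.
- cap (a joint): How far (m) the end cap stands off up-slope: 0.008 = pushed fully out by its gasket, 0 = metal to metal. Spring about 6 N/mm, 9 N preload at 0.008. Latched it reads about 0.0025.
- jar_mid (a point): Bystander, leave alone: white lidded plastic sample jar, 68 mm across, 62 mm high. Point at its middle.
- brick_mid (a point): Bystander, leave alone: dark metal shielding brick 100 x 50 x 50 mm. Point at its middle.
- spanner_mid (a point): Bystander, leave alone: steel spanner lying flat, 160 mm long. Point at its middle.
- washbottle_mid (a point): Bystander, leave alone: white plastic bottle, 60 mm across, 150 mm high. Point at its middle.
- tube_mid (a point): Bystander, leave alone: cardboard tube standing upright, 52 mm across, 120 mm high. Point at its middle.
- discs_mid (a point): Bystander, leave alone: brass stack of two discs, 50 mm across, 22 mm high. Point at its middle.
- meter_mid (a point): Bystander, leave alone: white desk thermometer with a grey screen, 90 mm wide, 90 mm high. Point at its middle.

How it is judged (in metres and radians):
On the way, in this order (a step that is already met when the one before it is completed fails the run):
1. the loop's end bar sits in the keeper, under its lip (x of loop_bar in the frame of keeper between -0.004 and 0.004 m and z of loop_bar in the frame of keeper between -0.0065 and 0.0065 m), for 0.2 s.
2. the lever lies home past its toggle point and the cap is drawn in (value of joint lever below 0.08 rad and value of joint cap below 0.0035 m), for 0.2 s.
At the end, for the whole second after the job is handed in: The loop's end bar is in the keeper (within 4 mm along the slope and 6.5 mm along the normal of the keeper point), the lever is within 0.08 rad of fully home, the cap stands off less than 3.5 mm, all at rest; no bystander has moved more than 30 mm (all of step 1 and all of step 2 and velocity of joint lever between -0.05 and 0.05 rad/s); the robot touches nothing.
It fails at once if a bystander is moved by more than 30 mm (distance of any of jar_mid, brick_mid, spanner_mid, washbottle_mid, tube_mid, discs_mid, meter_mid from where it was at the start of the episode above 0.03 m).
It also fails if it takes over 64 s, if anything falls off the work surface, if the arm or the gripper's body presses on something with over 40 N, if the wrist force passes 120 N, or if a joint passes its speed limit or range.

## Working session

There is one attempt and no reset: what is moved stays moved. The work goes in short steps, each a Python script; the robot and the scene stay as the last script left them, time stands still between calls to the robot, and variables do not carry over. Pictures are saved under pics/ and viewed, about 8 in all and at most 12, crops included, and the job is handed in when it is done.

```bash
ls; mkdir -p pics; python3 - <<'E'
from plant import r
import cv2,numpy as np
np.set_printoptions(precision=4,suppress=True)
ims=[]
for c in ["scene","top"]:
    im=r.read_camera(c); cv2.imwrite(f"pics/{c}0.png",cv2.resize(im[:,:,::-1],(768,576),interpolation=cv2.INTER_CUBIC))
    k=r.calibration(c); print(c,k)
    for n in ["chamber","rib","bail","lever_pivot","lever_end","loop_bar","loop_grip","keeper"]+[x+"_mid" for x in "jar brick spanner washbottle tube discs meter".split()]:
        print(n,[(np.round(d["at"],1),round(d["confidence"],2)) for d in r.look_for(c,n)[:2]])
s=r.sense();print(s["time"],s["tool_rot"],s["width"])
E
```

```text
pics
scene {'intrinsics': array([[489.6043,   0.    , 250.3825],
       [  0.    , 489.6043, 187.6931],
       [  0.    ,   0.    ,   1.    ]]), 'R': array([[-0.7057,  0.7085, -0.0075],
       [ 0.5092,  0.4998, -0.7006],
       [-0.4926, -0.4982, -0.7135]]), 't': array([ 0.4397, -0.1754,  1.9019])}
chamber [(array([299.9, 183.6]), 0.55)]
rib [(array([324.6, 270.4]), 0.23)]
bail [(array([278.4, 231.1]), 0.95)]
lever_pivot [(array([280. , 229.7]), 0.92), (array([291. , 184.4]), 0.7)]
lever_end [(array([300.1, 185.2]), 0.73)]
loop_bar [(array([292.3, 184.3]), 0.6)]
loop_grip []
keeper [(array([268.6, 218.2]), 0.97)]
jar_mid [(array([326. , 270.1]), 0.93), (array([300.4, 184.6]), 0.52)]
brick_mid [(array([226.2, 216.8]), 0.9)]
spanner_mid [(array([290.1, 191.6]), 0.4)]
washbottle_mid []
tube_mid [(array([160.7, 157.1]), 0.69)]
discs_mid [(array([262.4, 289.7]), 0.67)]
meter_mid [(array([382.5, 286.1]), 0.66), (array([228.7, 219.2]), 0.62)]
top {'intrinsics': array([[352.7993,   0.    , 254.0424],
       [  0.    , 352.7993, 188.4458],
       [  0.    ,   0.    ,   1.    ]]), 'R': array(
[... 172 characters left out ...]
), 0.9)]
rib [(array([218.3, 187.1]), 0.8), (array([275.4, 176.6]), 0.64)]
bail [(array([215.1, 187. ]), 0.76)]
lever_pivot [(array([217.5, 185.8]), 0.95)]
lever_end [(array([210.2, 212.7]), 0.6)]
loop_bar [(array([267.2, 241.3]), 0.39)]
loop_grip [(array([212.5, 186.9]), 0.47)]
keeper [(array([214.2, 167.2]), 0.83), (array([159.8, 194.8]), 0.19)]
jar_mid [(array([160.8, 196.7]), 0.76)]
brick_mid [(array([274.4, 175.8]), 0.85)]
spanner_mid [(array([266.5, 239.9]), 0.64)]
washbottle_mid [(array([115.1, 185.4]), 0.57)]
tube_mid [(array([399.8, 174. ]), 0.91)]
discs_mid [(array([194.6, 143.7]), 0.54)]
meter_mid [(array([116.2, 229.1]), 0.95)]
1.6 [179.9985   0.0018 156.6346] 0.08539584758987877
```

View pics/scene0.png

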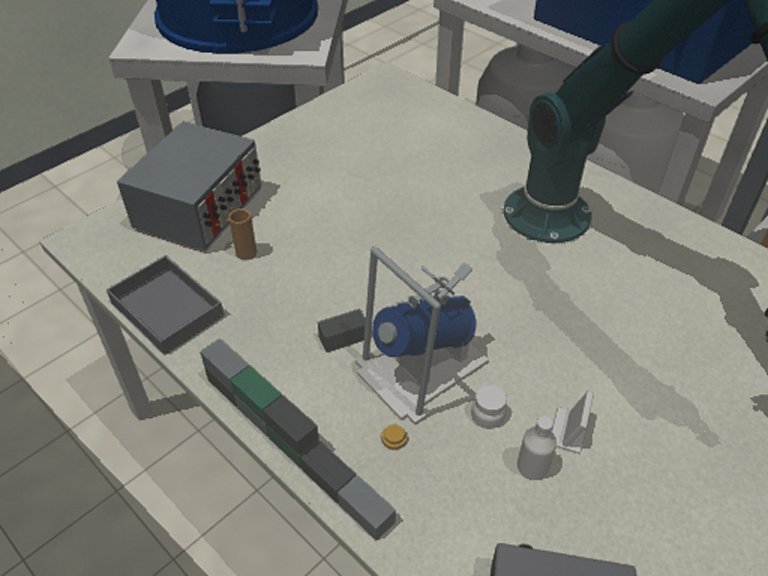

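View pics/top0.png

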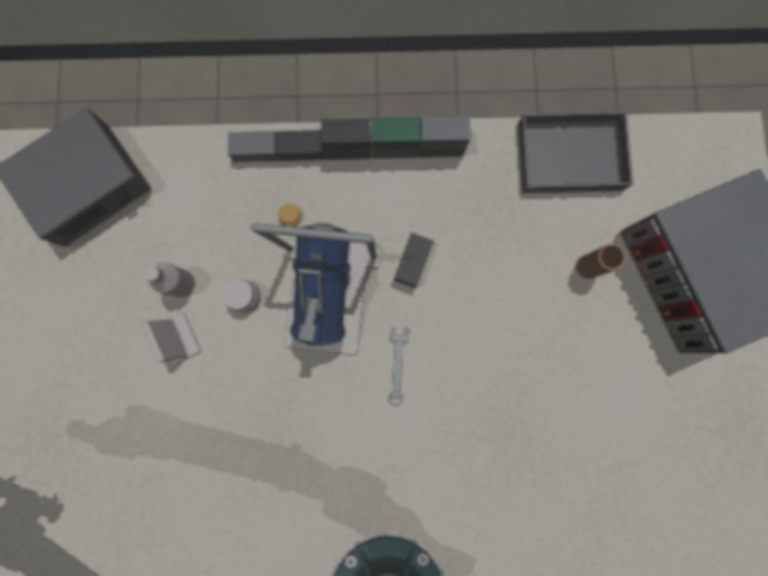

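```bash
python3 - <<'E'
from plant import r
import cv2,numpy as np
# average several frames
a=np.mean([r.read_camera("scene") for _ in range(4)],0).astype(np.uint8)[155:285,225:335,::-1]
b=np.mean([r.read_camera("top") for _ in range(4)],0).astype(np.uint8)[140:245,160:260,::-1]
def g(im,x0,y0,s):
    o=cv2.resize(im,None,fx=s,fy=s,interpolation=cv2.INTER_CUBIC)
    for v in range(0,im.shape[1],10): cv2.putText(o,str(x0+v),(v*s,8),0,.3,(0,255,255)); cv2.line(o,(v*s,10),(v*s,14),(0,255,255))
    for v in range(0,im.shape[0],10): cv2.putText(o,str(y0+v),(0,v*s+4),0,.3,(0,255,255))
    return o
cv2.imwrite("pics/a1.png",g(cv2.convertScaleAbs(a[:105],alpha=1.4),225,155,7)[:600,:])
cv2.imwrite("pics/b1.png",g(cv2.convertScaleAbs(b,alpha=1.4),160,140,7)[:600])
cv2.imwrite("pics/ab1.png",np.hstack([g(cv2.convertScaleAbs(a[5:105,20:95],alpha=1.5),245,160,6)[:600],g(cv2.convertScaleAbs(b[:100,0:58],alpha=1.5),160,140,6)[:600]]))
E
```

```text
(no output)
```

View pics/a1.png

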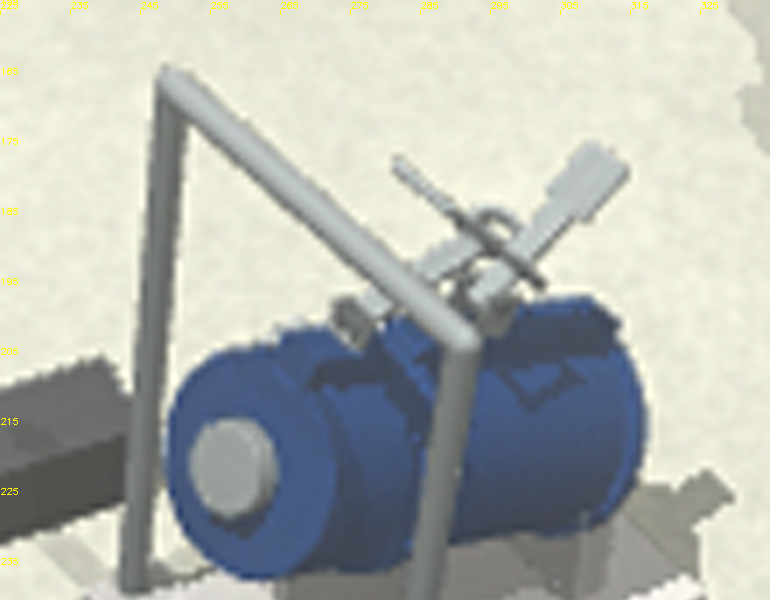

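View pics/b1.png

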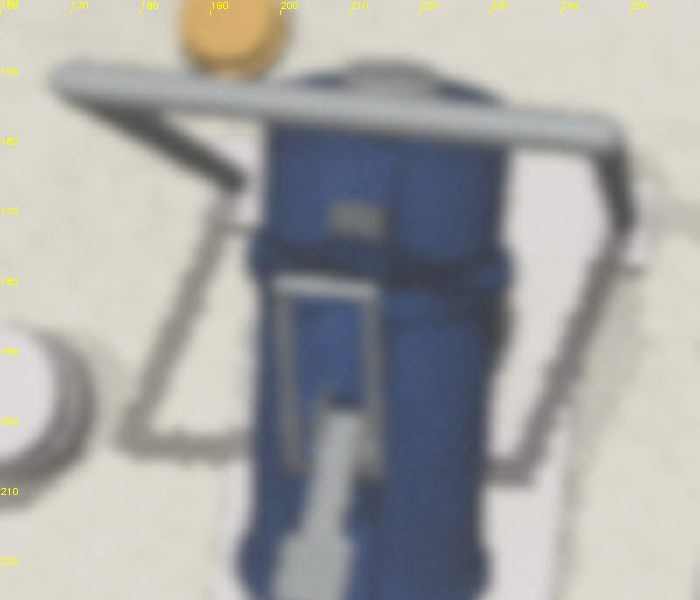

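```bash
cat > geo.py <<'E'
import numpy as np
from scipy.optimize import least_squares
from plant import r
np.set_printoptions(precision=4,suppress=True)
C={c:r.calibration(c) for c in("scene","top")}
def proj(c,X):
    k=C[c];q=k["intrinsics"]@(k["R"]@np.asarray(X)+k["t"]);return q[:2]/q[2]
th=np.radians(28)
def frame(yaw):
    cy,sy=np.cos(yaw),np.sin(yaw);Rz=np.array([[cy,-sy,0],[sy,cy,0],[0,0,1]])
    return Rz@np.array([np.cos(th),0,np.sin(th)]),Rz@np.array([0,1.,0]),Rz@np.array([-np.sin(th),0,np.cos(th)])
class G:
    def __init__(s,p,yaw): s.p=np.asarray(p,float);s.yaw=yaw;s.u,s.y,s.n=frame(yaw)
    def at(s,u,y,n): return s.p+u*s.u+y*s.y+n*s.n
    def lev(s,a,d):
        f=np.radians(184)-a;return np.array([d*np.cos(f),d*np.sin(f)])
    def loop(s,a,l,d):
        e=l-a-.10;return s.lev(a,.018)+d*np.array([np.cos(e),np.sin(e)])
E
cat > fit.py <<'E'
from geo import *
obs=[("scene",(249.3,166.4),'b',.088),("scene",(291.4,203.3),'b',-.088),("top",(168.9,151.4),'b',.088),("top",(247.4,159.3),'b',-.088),
("top",(210.7,171.4),'k',0),("scene",(274.5,200),'k',0),("scene",(312.1,177.4),'e',0),("top",(206,225.3),'e',0),
("top",(199.7,181.1),'l',.015),("top",(213.6,181.4),'l',-.015)]
def pts(v):
    g=G(v[:3],v[3]);a,l=v[4:6];o=[]
    for c,px,k,y in obs:
        X=g.at(.136,y,.052) if k=='b' else g.at(.0815,y,-.003) if k=='k' else g.at(*np.insert(g.lev(a,.078),1,y)) if k=='e' else g.at(*np.insert(g.loop(a,l,.095),1,y))
        o.append(proj(c,X)-px)
    return np.array(o)
best=None
for a0 in(.3,.8,1.3):
  for l0 in(.5,1.2,2):
    s=least_squares(lambda v:pts(v).ravel(),[.7,.1,.2,0,a0,l0],loss='soft_l1')
    if best is None or s.cost<best.cost:best=s
v=best.x;print(v,best.cost);print(pts(v))
g=G(v[:3],v[3]);a,l=v[4:]
for c in C:
    for n,X in dict(pivot=g.p,end=g.at(*np.insert(g.lev(a,.078),1,0)),pin=g.at(*np.insert(g.lev(a,.018),1,0)),barL=g.at(*np.insert(g.loop(a,l,.095),1,.015)),barR=g.at(*np.insert(g.loop(a,l,.095),1,-.015)),pinL=g.at(*np.insert(g.lev(a,.018),1,.015)),keep=g.at(.0815,0,-.011)).items(): print(c,n,proj(c,X),X)
E
python3 fit.py
```

```text
[ 0.5579  0.113   0.1966 -0.1305  1.1384  1.7156] 158.06648434849134
[[ 40.5221  37.6418]
 [-43.093  -36.017 ]
 [  1.4593   0.3256]
 [ -1.1311   0.1663]
 [  0.2507  -0.5087]
 [ -0.5351   0.1139]
 [ -1.3945  -0.3754]
 [ -2.1806   0.9064]
 [  0.4824  -0.5168]
 [ -0.7008   0.4909]]
scene pivot [293.0102 197.1178] [0.5579 0.113  0.1966]
scene end [310.7055 177.0246] [0.4932 0.1215 0.2393]
scene pin [297.0875 192.488 ] [0.543  0.115  0.2064]
scene barL [287.6421 184.5737] [0.5985 0.1228 0.2846]
scene barR [280.5863 178.5422] [0.5946 0.0931 0.2846]
scene pinL [300.5174 195.419 ] [0.5449 0.1298 0.2064]
scene keep [272.8675 202.429 ] [0.6344 0.103  0.2251]
top pivot [209.2093 201.2902] [0.5579 0.113  0.1966]
top end [203.8194 226.2064] [0.4932 0.1215 0.2393]
top pin [208.0198 206.7891] [0.543  0.115  0.2064]
top barL [200.1824 180.5832] [0.5985 0.1228 0.2846]
top barR [212.8992 181.8909] [0.5946 0.0931 0.2846]
top pinL [202.1613 206.1818] [0.5449 0.1298 0.2064]
top keep [211.4611 169.9391] [0.6344 0.103  0.2251]
```

```bash
sed -i 's/(249.3,166.4),.b.,.088/(249.3,166.4),"b",-.088/; s/(291.4,203.3),.b.,-.088/(291.4,203.3),"b",.088/; s/("top",(199.7/("scene",(281.6,178.2),"l",-.015),("top",(199.7/' fit.py; python3 fit.py
python3 - <<'E'
from plant import r
s=r.sense();print(s["time"])
E
```

```text
[ 0.5571  0.1133  0.1984 -0.1234  1.1253  1.6994] 6.10046246455363
[[-0.7425  0.5271]
 [-0.8869  0.1873]
 [ 0.8159  0.7281]
 [-1.5313  0.0595]
 [-0.1573 -0.3323]
 [-0.1205 -0.3308]
 [-1.0748 -0.8809]
 [-2.1921  1.4904]
 [-0.711  -0.0474]
 [ 0.1487 -0.2756]
 [-1.      0.6453]]
scene pivot [293.3086 196.5864] [0.5571 0.1133 0.1984]
scene end [311.0252 176.5191] [0.4918 0.1214 0.2403]
scene pin [297.3932 191.9598] [0.542  0.1152 0.2081]
scene barL [288.0127 184.15  ] [0.5977 0.1234 0.286 ]
scene barR [280.889  178.1526] [0.594  0.0936 0.286 ]
scene pinL [300.8541 194.873 ] [0.5439 0.1301 0.2081]
scene keep [273.2861 201.9932] [0.6336 0.1038 0.227 ]
top pivot [209.0099 201.5466] [0.5571 0.1133 0.1984]
top end [203.8079 226.7904] [0.4918 0.1214 0.2403]
top pin [207.8611 207.1212] [0.542  0.1152 0.2081]
top barL [199.8487 180.8244] [0.5977 0.1234 0.286 ]
top barR [212.6    182.0453] [0.594  0.0936 0.286 ]
top pinL [201.9862 206.5541] [0.5439 0.1301 0.2081]
top keep [211.0472 170.1109] [0.6336 0.1038 0.227 ]
2.0
```

```bash
cat >> geo.py <<'E'
from scipy.spatial.transform import Rotation as Ro
g=G([.5571,.1133,.1984],-.1234)
def rot(tilt=0): # tilt: deg, tool dir angle 270+tilt in (u,n)
    M=np.c_[-g.u,g.y,-g.n]; return (Ro.from_rotvec(-np.radians(tilt)*g.y)*Ro.from_matrix(M)).as_euler('xyz',degrees=True)
def snap(name,au=.02):
    import cv2
    a=r.read_camera("scene")[155:255,235:325,::-1];b=r.read_camera("top")[140:240,180:240,::-1]
    o=np.hstack([cv2.resize(cv2.convertScaleAbs(x,alpha=1.4),None,fx=5,fy=5,interpolation=cv2.INTER_CUBIC) for x in(a,b)])
    cv2.imwrite(f"pics/{name}.png",o)
def st():
    s=r.sense();d=s["tool_pos"]-g.p;print("t",round(s["time"],2),"uyn",np.array([d@g.u,d@g.y,d@g.n])*1e3,"F",np.array([s["ft_force"]@x for x in(g.u,g.y,g.n)]),"w",round(s["width"],4));return s
E
python3 - <<'E'
from geo import *
R=rot();print(R)
for p in [(-.064,0,.15),(-.064,0,.068),(-.005,0,.068),(.078,0,.1),(.078,0,0),(.065,0,0)]:
    print(p,r.solve_ik(g.at(*p),R))
r.gripper_to(0.0)
r.move_pose(g.at(-.075,0,.16),R);st()
r.line_to(g.at(-.075,0,.068),max_speed=.1,contact_N=10);s=st()
print(r.line_to(g.at(-.002,0,.068),max_speed=.05,contact_N=15));st()
r.line_to(g.at(-.03,0,.068),max_speed=.1);r.line_to(g.at(-.075,0,.16),max_speed=.2);st()
snap("s2")
E
```

```text
[180.      28.     172.9297]
(-0.064, 0, 0.15) [-58.0898   3.2043  25.6812 138.7323  45.9059  22.7066   9.7939]
(-0.064, 0, 0.068) [-59.8397  17.4859  37.3258 140.4708  69.531    4.6576 -11.6563]
(-0.005, 0, 0.068) [-47.2069  15.5785  26.5015 133.5208  40.5299  10.4138  21.2872]
(0.078, 0, 0.1) [-39.3417  12.6481  21.2026 123.3921  21.8618  20.9068  44.4714]
(0.078, 0, 0) [-32.2014  23.4727  17.251  123.2496  28.3924   9.7647  38.0898]
(0.065, 0, 0) [-33.952   23.5329  18.7401 124.8443  30.6368   8.3736  35.1785]
t 4.76 uyn [-74.2087   1.4464 160.1099] F [ 0.5706 -0.3808 -0.5522] w 0.0001Traceback (most recent call last):
  File "<stdin>", line 7, in <module>
plant.MotionError: the arm cannot follow that straight line within its joint ranges
```

```bash
cat >> geo.py <<'E'
def tip(u,n,tilt,y=0,off=0):
    "TCP such that the tip corner (off=+1 up-slope, -1 down-slope, 0 centre) is at u,n"
    f=np.radians(270+tilt);d=np.array([np.cos(f),np.sin(f)]);p=np.array([-d[1],d[0]])  # p ~ +u
    q=np.array([u,n])-.022*d-off*.011*p
    return g.at(q[0],y,q[1])
E
python3 - <<'E'
from geo import *
T=-18;R=rot(T)
for p in [(-.06,.11),(-.06,.045),(.011,.045)]: print(r.solve_ik(tip(*p,T,off=1),R))
r.move_pose(tip(-.06,.11,T,off=1),R)
print(r.line_to(tip(-.06,.045,T,off=1),max_speed=.1,contact_N=10));st()
print(r.line_to(tip(.009,.045,T,off=1),max_speed=.06,contact_N=15));st()
r.line_to(tip(-.02,.045,T,off=1),max_speed=.15);r.line_to(tip(-.03,.12,T,off=1),max_speed=.2);st()
snap("s2")
E
```

```text
[-49.572    9.2219  27.7548 129.5      1.1352  33.6094  59.5824]
[-35.6436  16.459   15.2865 129.731    1.0365  25.5484  60.7426]
[-31.5593  17.5526  15.0776 121.296   -0.6621  32.6103  65.9465]
False
t 6.43 uyn [-63.6686  -0.0334  69.5365] F [-0.6796  0.4557  0.1857] w -0.0002
True
t 6.96 uyn [-49.2022  -0.2033  70.4563] F [-0.5554 -0.3869  0.1545] w -0.0001
t 7.82 uyn [-33.9106   0.2482 144.3011] F [ 0.1591  0.2362 -0.4239] w 0.0001
```

View pics/s2.png

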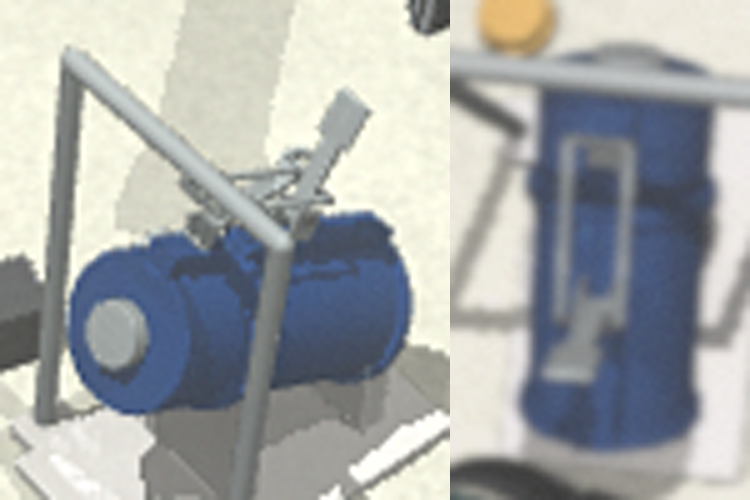

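```bash
python3 - <<'E'
from geo import *
for a in (1.2,1.3,1.4,1.5,1.6): print(a,proj("scene",g.at(*np.insert(g.lev(a,.078),1,0))),[proj("top",g.at(*np.insert(g.loop(a,1.7,.095),1,y))) for y in(-.015,.015)])
T=-18;R=rot(T)
r.line_to(tip(-.045,.11,T,off=1),max_speed=.15)
r.line_to(tip(-.045,.045,T,off=1),max_speed=.15,contact_N=15);st()
print(r.line_to(tip(.009,.045,T,off=1),max_speed=.035,contact_N=35));st()
r.line_to(tip(-.03,.05,T,off=1),max_speed=.15)
r.line_to(tip(-.03,.12,T,off=1),max_speed=.2);st()
snap("s3")
E
```

```text
1.2 [310.3174 175.8322] [array([213.0578, 179.5626]), array([200.3668, 178.3488])]
1.3 [309.2197 175.0868] [array([213.6808, 176.4776]), array([201.0806, 175.2737])]
1.4 [307.951  174.5525] [array([214.3066, 173.715 ]), array([201.8067, 172.5217])]
1.5 [306.522  174.2377] [array([214.9275, 171.3011]), array([202.5356, 170.1191])]
1.6 [304.9459 174.1484] [array([215.5361, 169.256 ]), array([203.2588, 168.0857])]
t 8.77 uyn [-48.2567  -0.1931  69.3195] F [ 0.713  -0.1108 -0.9773] w -0.0001
False
t 10.46 uyn [ 4.9624 -0.0378 69.3228] F [-0.615 -1.419 -0.083] w 0.0001
t 11.37 uyn [-32.4157   0.4315 144.3383] F [ 0.6918 -0.2178 -0.0898] w 0.0002
```

View pics/s3.png

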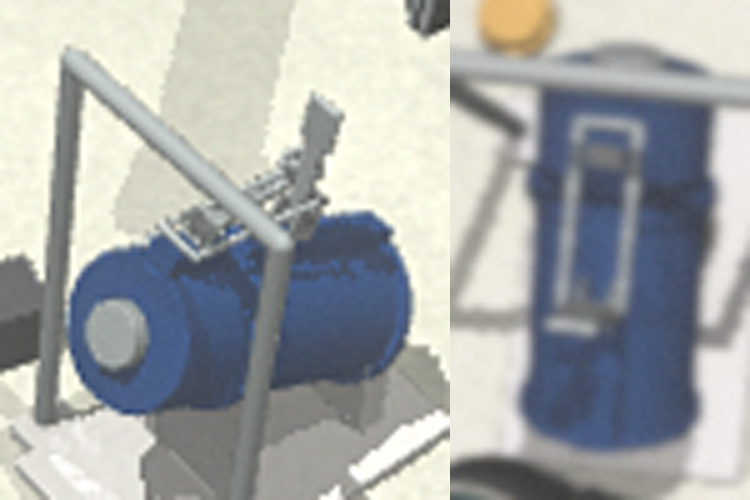

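```bash
python3 - <<'E'
from geo import *
def res(v):
    a,l=v;B=lambda y:g.at(*np.insert(g.loop(a,l,.095),1,y))
    return np.r_[proj("scene",g.at(*np.insert(g.lev(a,.078),1,0)))-(300.4,175.4),proj("scene",B(-.015))-(268,200),proj("scene",B(.015))-(274,206.6),proj("top",B(.015))-(205.2,165),proj("top",B(-.015))-(218,165)]
s=least_squares(res,[1.8,1.7]);a,l=s.x;print(s.x,res(s.x),g.loop(a,l,.095),g.loop(a,l,.077))
E
```

```text
[1.8501 1.615 ] [ 0.0621 -0.4685 -1.3326  0.0491 -0.4797 -0.3673  0.2882 -0.2963 -0.6478
  0.8333] [ 0.0935 -0.0136] [ 0.0765 -0.0077]
```

```bash
python3 - <<'E'
from geo import *
R=rot(0)
r.move_pose(g.at(.0765,0,.14),R)
r.gripper_to(.062)
print(r.line_to(g.at(.0765,0,-.002),max_speed=.12,contact_N=12));st()
r.gripper_to(.02,effort=30);st()
snap("s4")
E
```

```text
False
t 13.93 uyn [76.8867  0.1791 -1.4393] F [ 0.5926  0.86   -0.0659] w 0.0624
t 14.3 uyn [76.8092  0.3586 -1.3409] F [-0.3338  0.6432  8.0902] w 0.0338
```

View pics/s4.png

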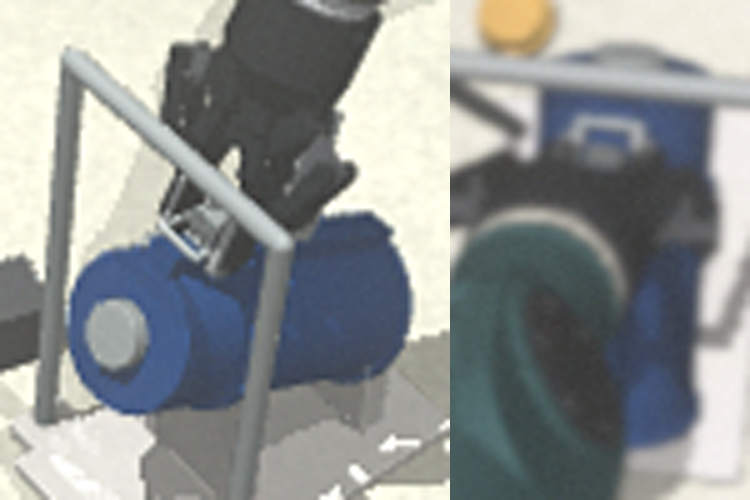

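```bash
python3 - <<'E'
from geo import *
s=r.sense();p=s["tool_pos"]
r.line_to(p+.002*g.n,max_speed=.03);st()
for i in range(1,5):
    c=r.line_to(p+.002*g.n-.004*i*g.u,max_speed=.025,contact_N=22);st()
    if c: print("contact");break
snap("s5")
E
```

```text
t 14.65 uyn [77.1324  0.4602  0.6508] F [ 1.2246  0.1893 -1.9241] w 0.0336
t 14.96 uyn [74.6975  0.4628  0.6851] F [ 4.1226  0.4969 -2.5871] w 0.0338
t 15.27 uyn [70.2864  0.4917  0.7154] F [ 3.3062  0.6551 -2.4663] w 0.0338
t 15.57 uyn [66.6957  0.5032  0.6895] F [ 4.8317 -0.9932 -4.418 ] w 0.0335
t 15.88 uyn [64.627   0.5907  0.9531] F [ 6.7481 -1.2139 -3.1575] w 0.0338
```

View pics/s5.png

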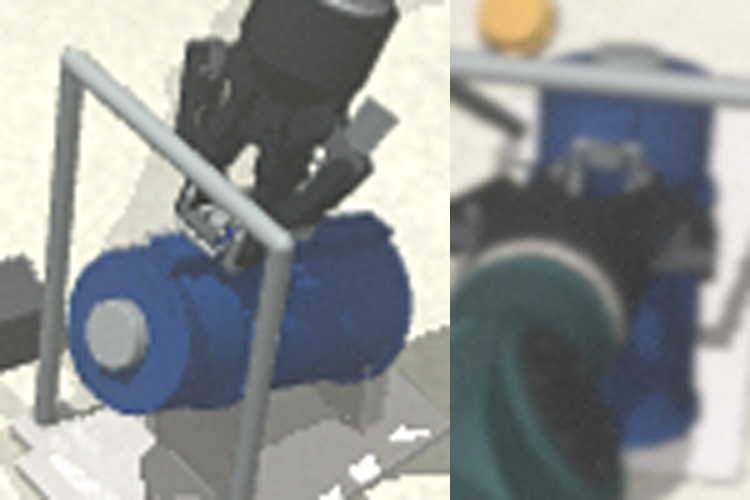

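```bash
python3 - <<'E'
from geo import *
p=r.sense()["tool_pos"]
for i in (2,4): print(r.line_to(p-.001*i*g.u,max_speed=.02,contact_N=25));st()
r.gripper_to(.055);s=st()
r.line_to(s["tool_pos"]+.12*g.n,max_speed=.15);r.sleep(.2);st()
snap("s6")
E
```

```text
False
t 16.23 uyn [64.6915  0.5354  0.9913] F [ 6.4154 -0.4681 -3.6667] w 0.0334
False
t 16.48 uyn [64.6165  0.5976  1.0331] F [ 7.3436 -1.6525 -6.1973] w 0.0335
t 16.82 uyn [58.9328  0.4831  0.8658] F [-0.8513 -0.7206  0.6019] w 0.0551
t 17.98 uyn [ 58.5326   0.1438 120.1956] F [-0.2147 -0.0578 -0.7048] w 0.055
```

View pics/s6.png

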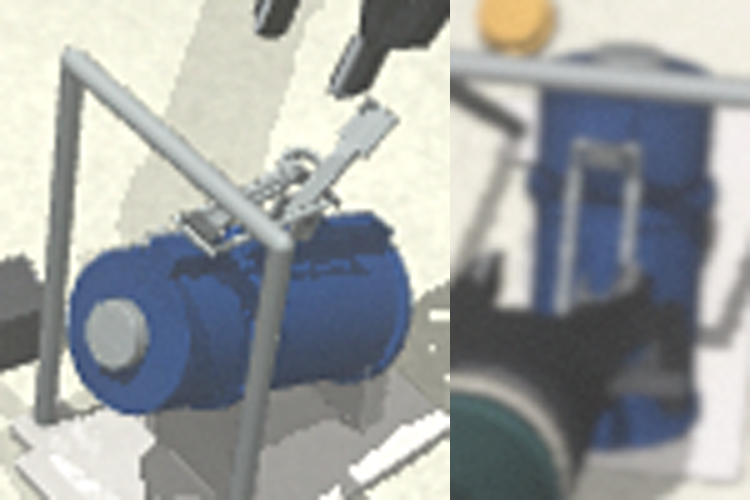

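```bash
cat > push.py <<'E'
from geo import *
T=-18;R=rot(T)
ph=np.radians(270+T);p=np.array([np.sin(-ph),np.cos(ph)])
def way(a,d=.062,clear=0):
    f=np.radians(184)-a;m=np.array([np.sin(f),-np.cos(f)])
    q=d*np.array([np.cos(f),np.sin(f)])+m*(.003+.011*abs(p@m)+clear)
    return tip(q[0],q[1],T)
E
python3 - <<'E'
from push import *
A=np.r_[1.2:0.05:-.1,.0,-.06]
print(all(r.solve_ik(way(a),R) is not None for a in A))
r.gripper_to(0)
r.move_pose(way(1.2,clear=.012)+.06*g.n,R)
r.line_to(way(1.2,clear=.012),max_speed=.12,contact_N=15);st()
for a in A:
    c=r.line_to(way(a),max_speed=.05,contact_N=30);print(round(a,2),c,end=' ');st()
snap("s7")
E
```

```text
True
t 19.72 uyn [ 1.024  -0.005  86.7285] F [-0.7679 -0.1599 -0.2081] w -0.0001
1.2 False t 20.11 uyn [-10.1786  -0.0091  81.8874] F [-0.6122  0.009   0.6406] w 0.0001
1.1 False t 20.4 uyn [-16.2314   0.1806  79.3511] F [-0.1482  0.6782 -0.3763] w 0.0
1.0 False t 20.69 uyn [-22.5671   0.1289  76.0858] F [1.8744 0.3986 0.1485] w 0.0002
0.9 False t 20.98 uyn [-28.9631   0.0031  72.2812] F [ 1.8443  0.1179 -0.1958] w -0.0001
0.8 False t 21.27 uyn [-34.8653  -0.0579  67.7908] F [1.9808 0.6139 1.2645] w 0.0003
0.7 False t 21.57 uyn [-39.9805  -0.1218  62.6284] F [1.3003 0.7254 0.6321] w -0.0002
0.6 False t 21.86 uyn [-44.6192  -0.1647  56.8415] F [1.1923 0.646  0.5637] w 0.0005
0.5 False t 22.16 uyn [-48.5508  -0.1815  50.5273] F [0.5106 0.7843 0.6538] w -0.0001
0.4 False t 22.46 uyn [-51.5498  -0.2189  43.7453] F [-0.3249  0.4173 -0.5179] w 0.0001
0.3 False t 22.72 uyn [-52.9815  -0.0626  38.6034] F [0.1513 0.0057 0.235 ] w 0.0
0.2 False t 22.97 uyn [-54.2956  -0.0577  33.6527] F [0.0578 0.7786 0.1218] w -0.0001
0.1 False t 23.22 uyn [-55.2061  -0.0633  28.592 ] F [-0.1325 -0.6933  0.4683] w 0.0003
0.0 False t 23.47 uyn [-55.6631  -0.0786  23.4176] F [ 0.1411 -0.3585 -0.2645] w -0.0001
-0.06 False t 23.72 uyn [-55.6073   0.0233  22.0082] F [ 1.098  -1.5469 18.9957] w -0.0002
```

View pics/s7.png

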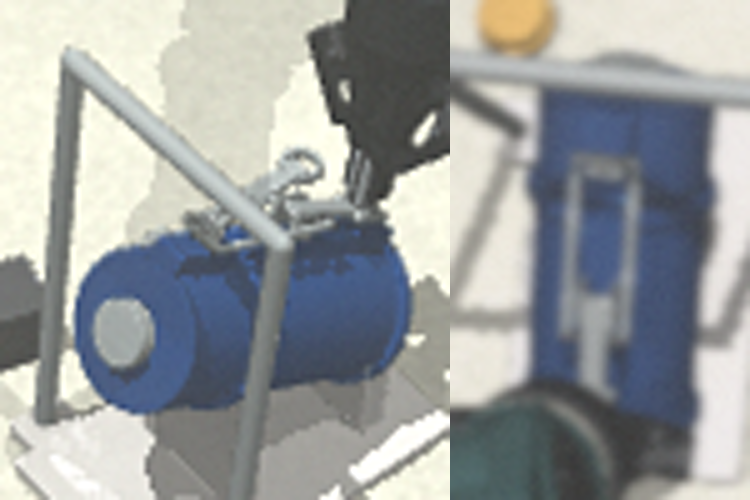

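```bash
python3 - <<'E'
from push import *
p=r.sense()["tool_pos"]
r.line_to(p+.13*g.n,max_speed=.15)
r.line_to(p+.13*g.n+np.array([-.05,0.18,.03]),max_speed=.2);r.sleep(.3);st()
snap("s8")
for a in(0,.1,.2): print(a,proj("scene",g.at(*np.insert(g.lev(a,.078),1,0))),proj("top",g.at(*np.insert(g.lev(a,.078),1,0))))
E
```

```text
t 26.24 uyn [-104.6263  171.7772  212.0182] F [-0.4423 -0.4119  0.1778] w -0.0001
0 [308.888  196.1107] [208.1487 227.6505]
0.1 [309.985 193.999] [207.6589 229.0352]
0.2 [310.9264 191.9023] [207.1745 230.1726]
```

View pics/s8.png

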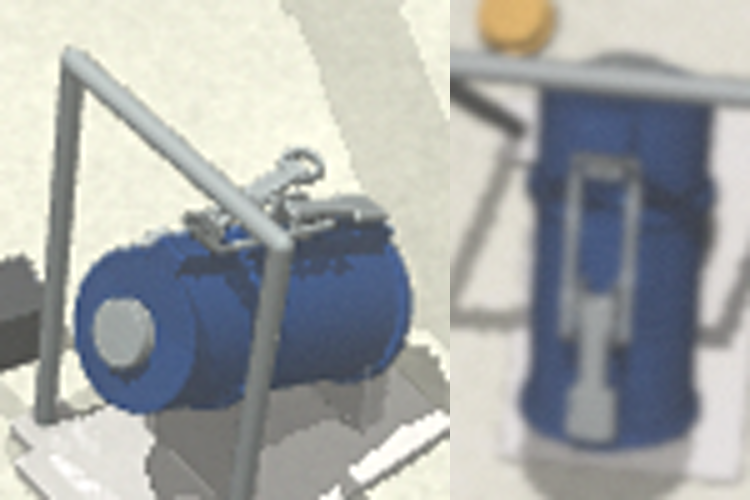

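```bash
python3 - <<'E'
from plant import r
print(r.finish_job())
E
```

```text
the job is handed in; nothing more can be done
None
```

The latch is closed and the job is handed in, at about 26 s of the 64 s allowed. No verdict was reported.

**What I did**
1. I found the chamber and latch pose by fitting the known geometry to both camera pictures.
2. I swung the lever towards the cap, to about 1.85 rad. The loop's bar dropped onto the rib up-slope of the keeper.
3. I gripped the loop across its width and pulled it back under the lip until it stopped hard against the post. The stop was within 1 mm of where the fit put the keeper.
4. I let go, then pushed the lever round and down with closed fingers until it stopped firmly at home, at 19 N. Then I drew the arm clear.

**What the last checks showed**
- **Lever:** it lies flat along the barrel. Its end is about 2 px from where 0 rad should appear, about the size of the fit's own error.
- **Loop and cap:** the bar is in the keeper. The cap has visibly moved in compared with the earlier pictures.
- **Hand:** the force on it reads about zero, so it is touching nothing.

**What did not go to plan**
- My first approach line to the lever was out of the arm's reach, so I used a hand lean closer to vertical.
- The first lever push stopped early on a brief force spike, so I repeated it more slowly.
- Below about 0.5 rad the pushing force read close to zero, earlier than the stated toggle at 0.2 rad.
- I could not read the joint angles or the cap gap directly. The hooked and home state rests on the pictures and the hard stops I felt.
- I did not measure the bystanders again, but the arm stayed away from all of them.

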